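Fit the missing contactor into a starter panel

TASK

The flat mounting pan on the bench has one empty place in its tight row of three contactors. Take the loose contactor on the bench that is the same size as the two already in the pan and set it down gently in the empty place, upright and square with the row (either way round), and let go of it. Do not drop it, and do not push or tip the two contactors already there.

Things in the scene. Friction and masses are not known exactly. Their poses are not given: they have to be found in the camera images.
- contactor_center (a point): Centre (half-way up, 42 mm) of the loose contactor, upright on the bench, about 0.35 kg: black base 74 mm (own x) by 44 mm (own y), 38 high; grey head 48 (x) by 44 (y) mm on top, to 84 mm. Pinch the head across its 48 mm (along own x), above the base, so that no finger comes between the neighbours. Not wanted: the larger contactor (70 x 92 x 104) and the slim timer (30 x 64, white dial). z up.
- gap_center (a point): Where the fitted contactor's centre belongs, 42 mm above the pan's floor (floor 6 mm above the bench). x across the row (contactor depth), y along it, z up. Fixed aluminium pan, side lips 16 mm high, 94 apart inside. Gap 64 mm wide along y, dark plate on its floor; beside it contactors, or at a row's end a bolted transformer (66 mm high) or white terminal block (58). Any of 3 places, 54 mm apart.
- neighbour_a_center (a point): Centre (42 mm above the underside) of one contactor standing loose in the pan, its top 90 mm above the bench; same shape and size as the one to be fitted: own x across the row, own y along it, z up. Must stay where it is.
- neighbour_b_center (a point): Centre (42 mm above the underside) of the other contactor standing loose in the pan, alike in all. Must stay where it is.
Mind the look-alikes: they are no part of the job. Leave any blue look-alike of the part that bears neighbour_b_center alone.

How it is judged:
By the outcome, as a careful person would: the job done as asked, in the order asked, and still so for the second after the job is handed in, with the robot touching nothing.
It also fails if it takes over 34 s, if anything falls off the work surface, if the arm or the gripper's body presses on something with over 40 N, if the wrist force passes 120 N, or if a joint passes its speed limit or range.

ROBOT

A 7-joint arm with a two-finger parallel gripper is mounted at the origin on the work surface. World frame = base frame: x ahead of the robot, y to its left, z up, the work surface at z = 0. Lengths are in m, angles in rad, forces in N, time in s.
With the tool pointing down it reaches from about 0.4 to 0.85 m from the base axis. Payload 4.5 kg.
Tool frame: the origin (TCP) lies midway between the tips of the shut fingers; the grasp point (between the pads) lies 19 mm behind it; z points along the fingers, y is the direction in which the jaws open and shut (so a half turn about z gives the same grasp; the last joint's range is limited). The gripper opens to 88 mm and grips with 3 to 60 N. Pads are 18 mm wide; open, the fingers measure 123 mm over their backs; the gripper's body (75 mm by 187 mm) begins 45 mm behind the grasp point.
Start: joints at [-1.188, 0.689, -0.195, 1.565, 0.157, 0.902, -0.215], TCP at [0.214, 0.587, 0.239] pointing down, gripper open.
Joint ranges: [-3.01, 3.01], [-0.46, 2.08], [-1.47, 1.51], [0.13, 2.56], [-1, 4.14], [0.04, 2.09], [-2.66, 2.66]. Speed limits (rad/s): [2.57, 2.57, 3.14, 3.14, 3.14, 3.14, 3.14].

INTERFACE

Orientations are given as a unit quaternion [x, y, z, w].
In Python, from plant import r gives the robot as it stands.
- The arm moves only by the tool play_rows, never from a script. Its argument "targets" is a list of rows, each an object of numbers: "jaw": the closure, from 0 (fully open) to 1 (shut); "dx", "dy", "dz": the shift along the tool's x, y, z in m; "yaw": the turn about the tool's z in rad. A call has exactly 5 rows; each row shifts and turns the pose as measured when the row begins, along the tool's axes as they then stand; what a row does not reach is not made up. A row lasts 1/10 s, in which the tool goes at most 50 mm and 8.59 degrees, less where a joint would pass 70% of its speed; a pose out of reach is approached as far as the arm can. A call with a gripper value outside its range is refused whole. The fingers move at their own pace and stop on an object; "squeeze" is the grip in N (left out, the last holds). Time passes only in rows, so rows that do not move let the fingers close, or fill a call up. It gives the time, the measured TCP pose, the force and the opening at its end, in the units of the state.
- r.get_state(): the state, without advancing time (a new reading comes with each control period).
- r.snapshot(name): name is "side" or "top" or "wrist"; returns a dict with "frame" (480x640x3 uint8, red, green, blue), "z_map" (480x640 float32, m along the optical axis (not along the pixel's ray), 0 where there is no reading), "mtx" (3x3 intrinsics, pixels), "dist_coeffs" ([k1, k2, p1, p2, k3] as OpenCV has them; the pictures are not rectified), "position" and "orientation" of the camera in the world; the wrist camera has in their place "T_tool_cam" (4x4, takes a point from camera to tool coordinates, whose origin is the TCP and whose axes are the flange's). Camera axes: x right, y up, looking along -z (the intrinsics and any distortion apply to the point x, -y, -z); pixel columns grow to the right and rows downward; lengths in m; the calibration is good to about 2 mm. A picture is of the moment at which its call begins: read the wrist's pose just before it.
- r.finish_job(): hands the job in, once; it reports no verdict.
The state is a dict: "clock": time; "q": joint angles; "qd": joint speeds; "joint_torque": joint torques, N m; "tool_pos": TCP position; "eef_rot": TCP orientation; "contact_force": force on the tool from outside, world axes, zero at the start; "moment": the same for the moment, N m; "opening": opening from 0.0 (shut) to 1.0 (fully open).
Only numpy, scipy, OpenCV 4.12 (cv2) and the standard library are available. Lean on these libraries where they do the work, as an engineer would, in place of code of your own. Each camera call takes 0.05 s, during which the arm holds its last target.

## Working session

There is one attempt and no reset: what is moved stays moved. The work goes in short steps, Python scripts to look and compute and a tool call to move; the robot and the scene stay as the last step left them, time stands still between calls to the robot, and variables do not carry over. Pictures are saved under pics/ and viewed, and the job is handed in when it is done.

Besides the shell and the picture viewer there is one more tool, called after ">>>" by a JSON object that holds its "api" and its "payload", one argument or row to a line. play_rows: Moves the arm, as the interface text tells. Its arguments: {"type":"object","properties":{"targets":{"type":"array"},"squeeze":{"type":"number"}},"required":["targets"]}

```bash
ls; mkdir -p pics
python3 - <<'E'
from plant import r
import cv2,pickle
s=r.get_state();print({k:s[k] for k in('clock','tool_pos','eef_rot','contact_force','opening')})
for n in('top','side','wrist'):
    d=r.snapshot(n);pickle.dump((s,d),open(f'pics/{n}0.pkl','wb'))
    cv2.imwrite(f'pics/{n}0.png',d['frame'][:,:,::-1])
    print(n,d['mtx'].tolist(),d['dist_coeffs'],d.get('position'),d.get('orientation'),d.get('T_tool_cam'))
E
```

```text
pics
{'clock': 0.0, 'tool_pos': array([0.21345679, 0.58676135, 0.23789891]), 'eef_rot': array([ 1.73484426e-01,  9.84836196e-01, -9.02055579e-04, -8.40241454e-05]), 'contact_force': array([-0.55737368,  0.54848929,  0.6167809 ]), 'opening': 1.0031809681386483}
top [[498.57831964120606, 0.0, 315.86064972783976], [0.0, 498.57831964120606, 240.00741529487507], [0.0, 0.0, 1.0]] [-0.06517809  0.          0.          0.          0.        ] [ 0.47375217 -0.03395471  0.95764511] [ 0.04385063 -0.0331495  -0.69852729  0.71346889] None
side [[454.74318537013124, 0.0, 323.25025579529745], [0.0, 454.74318537013124, 247.3243794720947], [0.0, 0.0, 1.0]] [-0.05899774  0.          0.          0.          0.        ] [0.2321985  0.44934185 0.50765987] [-0.13685673  0.43276128  0.85204375 -0.26078603] None
wrist [[346.7227612172654, 0.0, 319.4576646908454], [0.0, 346.7227612172654, 236.87774271750754], [0.0, 0.0, 1.0]] [-0.0574381  0.         0.         0.         0.       ] None None [[-3.45078989e-04  9.54401696e-01  2.98525180e-01  7.60230604e-02]
 [ 9.99999940e-01  3.17507611e-04  1.40856347e-04 -6.89255551e-05]
 [ 3.96495201e-05  2.98525210e-01 -9.54401748e-01 -1.45540626e-01]
 [ 0.00000000e+00  0.00000000e+00  0.00000000e+00  1.00000000e+00]]
```

View pics/top0.png

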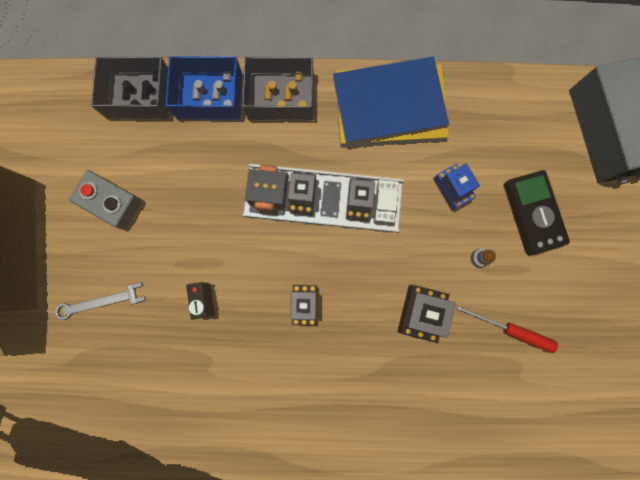

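View pics/side0.png

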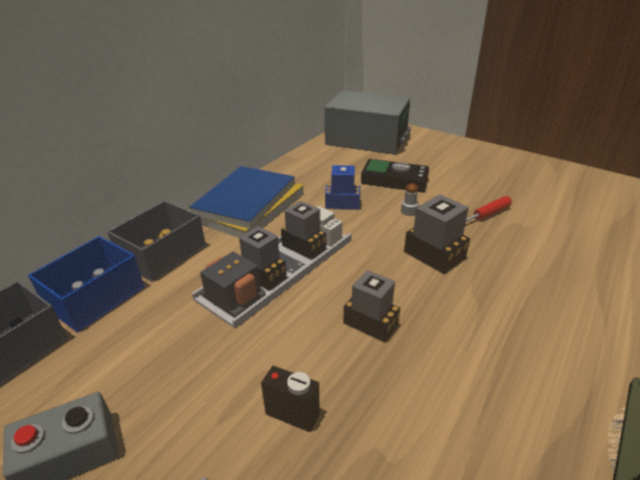

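View pics/wrist0.png

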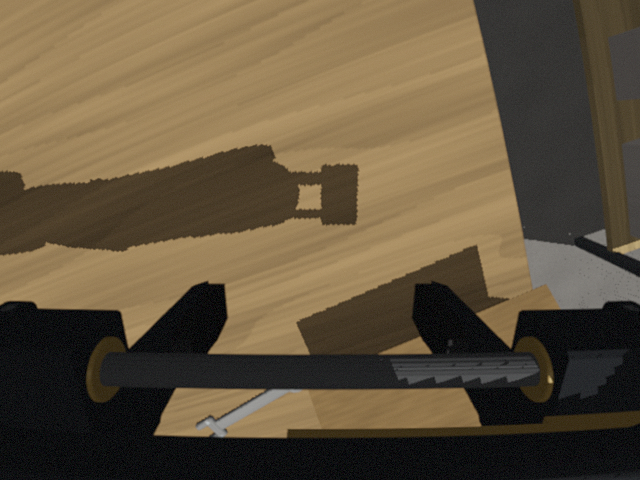

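Top view: the pan spans (245–402, 165–230), with its neighbours at (302,190) and (361,198) and the gap's dark plate at (331,198). Candidates for the loose contactor:
- (304,305): small grey/black contactor
- (428,314): larger contactor
- (200,300): slim timer
- (458,185): blue look-alike

I choose (304,305) and check it with a crop and its measured size.

```bash
cat > h.py <<'E'
import numpy as np,cv2,pickle
from scipy.spatial.transform import Rotation as R
def cloud(d,s=None):
    """world points HxWx3 from depth"""
    K,D=np.array(d['mtx']),np.array(d['dist_coeffs'])
    v,u=np.mgrid[0:480,0:640]
    n=cv2.undistortPoints(np.stack([u,v],-1).reshape(-1,1,2).astype(np.float64),K,D).reshape(480,640,2)
    z=d['z_map'].astype(float)
    c=np.stack([n[...,0]*z,-n[...,1]*z,-z],-1)
    ray=np.stack([n[...,0],-n[...,1],-np.ones_like(z)],-1)
    if 'position' in d and d['position'] is not None:
        M=R.from_quat(d['orientation']).as_matrix();t=np.array(d['position'])
    else:
        T=np.array(d['T_tool_cam']);Rt=R.from_quat(s['eef_rot']).as_matrix()
        M=Rt@T[:3,:3];t=Rt@T[:3,3]+s['tool_pos']
    P=c@M.T+t; P[z==0]=np.nan
    return P,ray@M.T,t
def plane(ray,t,uv,z):
    u,v=np.round(uv).astype(int).T if False else (np.array(uv)[:,0],np.array(uv)[:,1])
    r_=np.stack([cv2.remap(ray[...,i].astype(np.float32),u.astype(np.float32)[None],v.astype(np.float32)[None],1)[0] for i in range(3)],-1)
    return t+r_*((z-t[2])/r_[:,2])[:,None]
def rect(xy):
    (c,(w,h),a)=cv2.minAreaRect((xy*1000).astype(np.float32)); return np.array(c)/1000,w,h,a
E
python3 - <<'E'
from h import *
s,d=pickle.load(open('pics/top0.pkl','rb'));P,ray,t=cloud(d)
print('bench z',np.nanmedian(P[380:400,300:500,2]))
def roi(name,x0,x1,y0,y1,zlo,zhi,plz=None):
    m=np.zeros((480,640),bool);m[y0:y1,x0:x1]=1
    m&=(P[...,2]>zlo)&(P[...,2]<zhi)
    if m.sum()<20: print(name,'few',m.sum());return
    m=m.astype(np.uint8)
    n,l,st,c=cv2.connectedComponentsWithStats(m);k=1+st[1:,4].argmax();v,u=np.nonzero(l==k)
    z=np.median(P[v,u,2]);c,w,h,a=rect(plane(ray,t,np.stack([u,v],1),z)[:,:2])
    print(name,len(u),'z',z.round(4),'c',c.round(4),'wh',round(w,1),round(h,1),'a',round(a,1),'mean',np.nanmean(P[v,u,:2],0).round(4))
roi('target head',280,330,280,335,.075,.095)
roi('target base',280,330,280,335,.030,.045)
roi('NA head',285,320,165,220,.08,.1)
roi('NA base',285,320,165,220,.036,.05)
roi('NB head',343,380,170,225,.08,.1)
roi('NB base',343,380,170,225,.036,.05)
roi('gap',318,346,175,222,.0,.012)
roi('big',395,460,280,345,.09,.12)
roi('transf',244,290,160,215,.055,.08)
roi('term',374,402,175,230,.05,.07)
im=d['frame'][:,:,::-1]
a=cv2.resize(im[150:240,235:415],None,fx=4,fy=4,interpolation=2);b=cv2.resize(im[270:340,270:450],None,fx=4,fy=3.4,interpolation=2)
cv2.imwrite('pics/c1.png',np.vstack([a,b])[:600])
E
```

```text
bench z -0.0011191159312395893
target head 695 z 0.083 c [0.4558 0.0012] wh 46.8 43.6 a 1.3 mean [0.4551 0.0011]
target base 167 z 0.0369 c [0.4859 0.0019] wh 12.8 42.4 a 1.3 mean [0.4859 0.0016]
NA head 669 z 0.0887 c [0.6618 0.0093] wh 44.1 49.1 a 85.2 mean [0.6618 0.0093]
NA base 194 z 0.0427 c [0.6325 0.012 ] wh 44.0 16.2 a 86.1 mean [0.6325 0.0118]
NB head 677 z 0.0887 c [ 0.6529 -0.0979] wh 44.1 49.0 a 84.8 mean [ 0.6528 -0.0979]
NB base 199 z 0.0427 c [ 0.6232 -0.0952] wh 43.7 16.1 a 85.4 mean [ 0.6232 -0.0954]
gap 1301 z 0.0048 c [ 0.6607 -0.047 ] wh 90.8 52.7 a 1.1 mean [ 0.6603 -0.0468]
big 1531 z 0.103 c [ 0.4441 -0.2183] wh 71.4 62.3 a 76.5 mean [ 0.4441 -0.2184]
transf 1454 z 0.0642 c [0.6666 0.0757] wh 71.0 83.0 a 84.7 mean [0.6668 0.0754]
term 437 z 0.0564 c [ 0.649  -0.1475] wh 36.8 40.7 a 85.4 mean [ 0.6489 -0.1478]
```

View pics/c1.png

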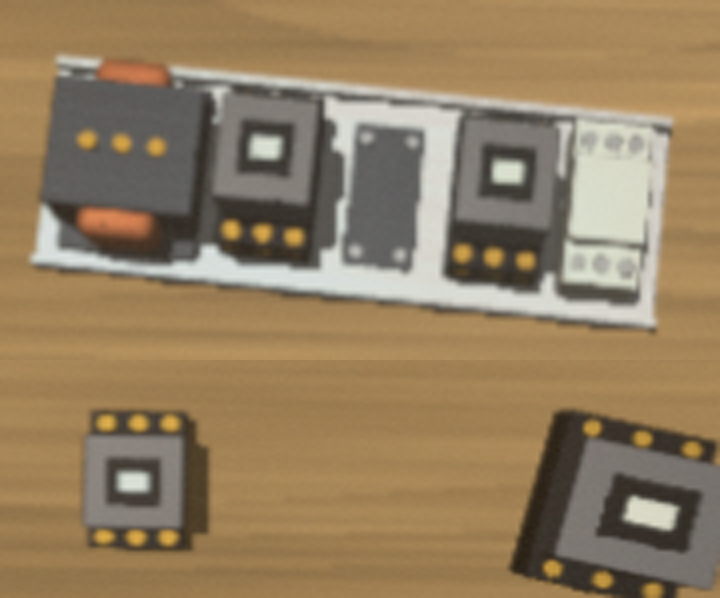

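The crop confirms (304,305): its head measures about 47x44 mm with its top at 84 mm, the same as the neighbours. The object at (428,314) is about 103 mm high, so it is the larger one. Next I write the step planner and check for tall obstacles.

```bash
cat >> h.py <<'E'
def yawy(s): # angle of tool y axis in world (mod pi), deg
    m=R.from_quat(s['eef_rot']).as_matrix(); return np.degrees(np.arctan2(m[1,1],m[0,1])),m
def plan(tgt,th,step=.045,ystep=.14,n=5,s=None):
    from plant import r
    s=s or r.get_state(); a,m=yawy(s); p=np.array(s['tool_pos']); a=np.radians(a)
    dth=(np.radians(th)-a+np.pi/2)%np.pi-np.pi/2
    tilt=np.degrees(np.arccos(-m[2,2]))
    print('t',round(s['clock'],2),'pos',p.round(4),'yaw',np.degrees(a).round(2),'tilt',tilt.round(2),'err',(np.array(tgt)-p).round(4),'dyaw',np.degrees(dth).round(2),'F',np.round(s['contact_force'],1),'op',round(s['opening'],3))
    for i in range(n):
        e=np.array(tgt)-p; L=np.linalg.norm(e); st=e*min(1,step/max(L,1e-9)); dy=np.clip(dth,-ystep,ystep)
        Y=np.array([np.cos(a),np.sin(a)]);X=np.array([-Y[1],Y[0]])*-1
        # tool z down: x = y cross z ; y x z with z=(0,0,-1)
        X=np.cross([Y[0],Y[1],0],[0,0,-1])[:2]
        print({'dx':round(st[:2]@X,4),'dy':round(st[:2]@Y,4),'dz':round(-st[2],4),'yaw':round(-dy,3)})
        p=p+st;a+=dy;dth-=dy
E
python3 - <<'E'
from h import *
s,d=pickle.load(open('pics/top0.pkl','rb'));P,ray,t=cloud(d)
for v,u in [(250,10),(250,30),(90,130),(120,610),(430,100)]: print(u,v,P[v,u].round(3))
a,m=yawy(s);print(m.round(3))
plan([.36,.38,.238],None or 45)
E
```

```text
10 250 [0.54  0.541 0.078]
30 250 [0.545 0.537 0.021]
130 90 [0.871 0.361 0.017]
610 120 [ 0.798 -0.55   0.099]
100 430 [ 0.205  0.386 -0.   ]
[[-0.94   0.342 -0.   ]
 [ 0.342  0.94  -0.002]
 [-0.    -0.002 -1.   ]]
t 0.15 pos [0.2135 0.5869 0.2381] yaw 70.02 tilt 0.08 err [ 1.465e-01 -2.069e-01 -1.000e-04] dyaw -25.02 F [-1.1 -0.1  0.5] op 1.001
{'dx': np.float64(-0.037), 'dy': np.float64(-0.0256), 'dz': np.float64(0.0), 'yaw': np.float64(0.14)}
{'dx': np.float64(-0.0402), 'dy': np.float64(-0.0202), 'dz': np.float64(0.0), 'yaw': np.float64(0.14)}
{'dx': np.float64(-0.0426), 'dy': np.float64(-0.0144), 'dz': np.float64(0.0), 'yaw': np.float64(0.14)}
{'dx': np.float64(-0.0442), 'dy': np.float64(-0.0083), 'dz': np.float64(0.0), 'yaw': np.float64(0.017)}
{'dx': np.float64(-0.0444), 'dy': np.float64(-0.0076), 'dz': np.float64(0.0), 'yaw': np.float64(-0.0)}
```

>>> {"api": "play_rows", "payload": {
  "targets": [
    {"jaw": 0, "dx": -0.045, "dy": -0.01, "dz": 0, "yaw": 0.09},
    {"jaw": 0, "dx": -0.045, "dy": -0.01, "dz": 0, "yaw": 0.09},
    {"jaw": 0, "dx": -0.045, "dy": -0.01, "dz": 0, "yaw": 0.09},
    {"jaw": 0, "dx": -0.045, "dy": -0.01, "dz": 0, "yaw": 0.09},
    {"jaw": 0, "dx": -0.045, "dy": -0.01, "dz": 0, "yaw": 0.09}
  ]
}}

```text
clock: 0.65
tool_pos: [0.3779, 0.4341, 0.2353]
eef_rot: [0.389, 0.921, 0.0, -0.004]
contact_force: [0.7, 1.0, 0.3]
opening: 0.997
```

```bash
python3 -c "
from h import *
plan([.43,.001,.2],1.0)"
```

```text
t 0.65 pos [0.3779 0.4341 0.2353] yaw 44.25 tilt 0.46 err [ 0.0521 -0.4331 -0.0353] dyaw -43.25 F [0.7 1.  0.3] op 0.997
{'dx': np.float64(-0.0356), 'dy': np.float64(-0.0272), 'dz': np.float64(0.0036), 'yaw': np.float64(0.14)}
{'dx': np.float64(-0.0391), 'dy': np.float64(-0.022), 'dz': np.float64(0.0036), 'yaw': np.float64(0.14)}
{'dx': np.float64(-0.0418), 'dy': np.float64(-0.0163), 'dz': np.float64(0.0036), 'yaw': np.float64(0.14)}
{'dx': np.float64(-0.0436), 'dy': np.float64(-0.0103), 'dz': np.float64(0.0036), 'yaw': np.float64(0.14)}
{'dx': np.float64(-0.0447), 'dy': np.float64(-0.0041), 'dz': np.float64(0.0036), 'yaw': np.float64(0.14)}
```

>>> {"api": "play_rows", "payload": {
  "targets": [
    {"jaw": 0, "dx": -0.045, "dy": -0.018, "dz": 0, "yaw": 0.1},
    {"jaw": 0, "dx": -0.045, "dy": -0.016, "dz": 0, "yaw": 0.1},
    {"jaw": 0, "dx": -0.045, "dy": -0.014, "dz": 0, "yaw": 0.1},
    {"jaw": 0, "dx": -0.045, "dy": -0.01, "dz": 0, "yaw": 0.1},
    {"jaw": 0, "dx": -0.045, "dy": -0.005, "dz": 0, "yaw": 0.1}
  ]
}}

```text
clock: 1.15
tool_pos: [0.4503, 0.2008, 0.2331]
eef_rot: [0.614, 0.789, 0.0, -0.003]
contact_force: [0.7, -1.0, -0.2]
opening: 0.997
```

```bash
python3 -c "
from h import *
plan([.43,.001,.2],1.0)"
```

```text
t 1.15 pos [0.4503 0.2008 0.2331] yaw 14.26 tilt 0.36 err [-0.0203 -0.1998 -0.0331] dyaw -13.26 F [ 0.7 -1.  -0.2] op 0.997
{'dx': np.float64(-0.0417), 'dy': np.float64(-0.0152), 'dz': np.float64(0.0073), 'yaw': np.float64(0.14)}
{'dx': np.float64(-0.0434), 'dy': np.float64(-0.0093), 'dz': np.float64(0.0073), 'yaw': np.float64(0.091)}
{'dx': np.float64(-0.0441), 'dy': np.float64(-0.0053), 'dz': np.float64(0.0073), 'yaw': np.float64(-0.0)}
{'dx': np.float64(-0.0441), 'dy': np.float64(-0.0053), 'dz': np.float64(0.0073), 'yaw': np.float64(-0.0)}
{'dx': np.float64(-0.023), 'dy': np.float64(-0.0028), 'dz': np.float64(0.0038), 'yaw': np.float64(-0.0)}
```

>>> {"api": "play_rows", "payload": {
  "targets": [
    {"jaw": 0, "dx": -0.042, "dy": -0.009, "dz": 0, "yaw": 0.08},
    {"jaw": 0, "dx": -0.045, "dy": -0.004, "dz": 0, "yaw": 0.08},
    {"jaw": 0, "dx": -0.045, "dy": 0, "dz": 0, "yaw": 0.07},
    {"jaw": 0, "dx": -0.045, "dy": 0, "dz": 0, "yaw": 0},
    {"jaw": 0, "dx": -0.023, "dy": 0, "dz": 0.02, "yaw": 0}
  ]
}}

```text
clock: 1.65
tool_pos: [0.4617, -0.0116, 0.2135]
eef_rot: [0.707, 0.708, 0.002, -0.0]
contact_force: [0.7, 0.9, 0.8]
opening: 0.997
```

Run:
```python
from h import *
from plant import r
s=r.get_state();d=r.snapshot('wrist');pickle.dump((s,d),open('pics/wrist1.pkl','wb'))
cv2.imwrite('pics/wrist1.png',d['frame'][:,:,::-1])
P,ray,t=cloud(d,s)
m=((P[...,2]>.078)&(P[...,2]<.09)).astype(np.uint8)
n,l,st,c=cv2.connectedComponentsWithStats(m)
for k in range(1,n):
    if st[k,4]>500:
        v,u=np.nonzero(l==k);Q=P[v,u];z=np.median(Q[:,2]);print(st[k],z.round(4),rect(plane(ray,t,np.stack([u,v],1),z)[:,:2]))
plan([.4555,.001,.15],1.0)
```

```text
[ 526  174   75   59 2030] 0.0891 (array([0.66207281, 0.00961535]), 44.918724060058594, 55.48431396484375, 84.8875503540039)
[ 282  184   60   53 3084] 0.0836 (array([0.45680692, 0.00187445]), 43.28907775878906, 47.674346923828125, 89.99932098388672)
[ 496  292   67   49 1172] 0.0883 (array([ 0.65292969, -0.09605792]), 48.90047073364258, 55.79322052001953, 84.14453887939453)
[278 390  63  19 528] 0.0845 (array([ 0.45392624, -0.18599455]), 13.199552536010742, 63.74262237548828, 78.4585952758789)
t 1.7 pos [ 0.4592 -0.0148  0.2102] yaw -0.17 tilt 0.26 err [-0.0037  0.0158 -0.0602] dyaw 1.17 F [-0.8 -2.5 -1.9] op 1.001
{'dx': np.float64(0.0114), 'dy': np.float64(-0.0027), 'dz': np.float64(0.0434), 'yaw': np.float64(-0.02)}
{'dx': np.float64(0.0044), 'dy': np.float64(-0.001), 'dz': np.float64(0.0168), 'yaw': np.float64(-0.0)}
{'dx': np.float64(0.0), 'dy': np.float64(0.0), 'dz': np.float64(-0.0), 'yaw': np.float64(-0.0)}
{'dx': np.float64(0.0), 'dy': np.float64(0.0), 'dz': np.float64(-0.0), 'yaw': np.float64(-0.0)}
{'dx': np.float64(0.0), 'dy': np.float64(0.0), 'dz': np.float64(-0.0), 'yaw': np.float64(-0.0)}
```

View pics/wrist1.png

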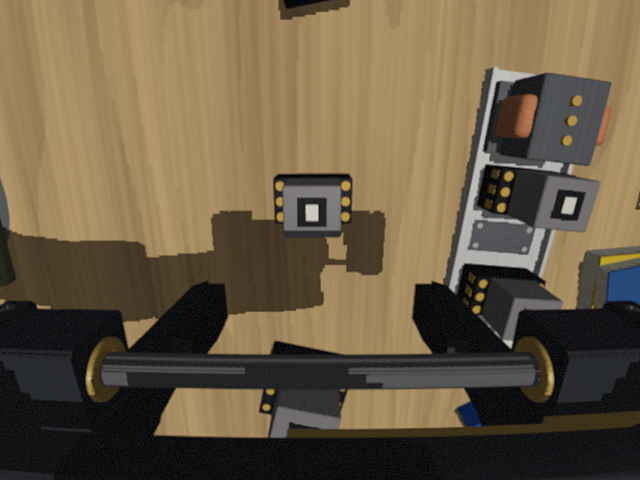

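The wrist view shows the target at (312,205), at about (0.456, 0.0015) and nearly square with the world axes. Lowering above it and looking again.

>>> {"api": "play_rows", "payload": {
  "targets": [
    {"jaw": 0, "dx": 0.016, "dy": -0.003, "dz": 0.03, "yaw": -0.015},
    {"jaw": 0, "dx": 0, "dy": 0, "dz": 0.03, "yaw": 0},
    {"jaw": 0, "dx": 0, "dy": 0, "dz": 0, "yaw": 0},
    {"jaw": 0, "dx": 0, "dy": 0, "dz": 0, "yaw": 0},
    {"jaw": 0, "dx": 0, "dy": 0, "dz": 0, "yaw": 0}
  ]
}}

```text
clock: 2.2
tool_pos: [0.4567, -0.0006, 0.1493]
eef_rot: [0.705, 0.709, -0.001, -0.001]
contact_force: [-0.3, -0.3, 0.4]
opening: 0.997
```

Run:
```python
from h import *
from plant import r
s=r.get_state();d=r.snapshot('wrist');pickle.dump((s,d),open('pics/wrist2.pkl','wb'))
cv2.imwrite('pics/wrist2.png',d['frame'][:,:,::-1])
P,ray,t=cloud(d,s)
m=((P[...,2]>.078)&(P[...,2]<.09)).astype(np.uint8)
n,l,st,c=cv2.connectedComponentsWithStats(m)
for k in range(1,n):
    if st[k,4]>1500:
        v,u=np.nonzero(l==k);Q=P[v,u];z=np.median(Q[:,2]);print(st[k],z.round(4),rect(plane(ray,t,np.stack([u,v],1),z)[:,:2]))
plan([.4565,.0015,.049],0.5)
```

```text
[ 583  205   57   70 2274] 0.0888 (array([0.65442999, 0.01066809]), 45.43047332763672, 44.694297790527344, 86.14027404785156)
[ 281  215   76   66 4759] 0.0836 (array([0.45674976, 0.00223375]), 47.53650665283203, 44.5240592956543, 0.20616455376148224)
t 2.25 pos [ 0.457  -0.0005  0.1496] yaw 0.38 tilt 0.16 err [-0.0005  0.002  -0.1006] dyaw 0.12 F [-0.3 -0.4  0.4] op 1.001
{'dx': np.float64(0.0009), 'dy': np.float64(-0.0002), 'dz': np.float64(0.045), 'yaw': np.float64(-0.002)}
{'dx': np.float64(0.0009), 'dy': np.float64(-0.0002), 'dz': np.float64(0.045), 'yaw': np.float64(-0.0)}
{'dx': np.float64(0.0002), 'dy': np.float64(-0.0001), 'dz': np.float64(0.0106), 'yaw': np.float64(-0.0)}
{'dx': np.float64(0.0), 'dy': np.float64(0.0), 'dz': np.float64(-0.0), 'yaw': np.float64(-0.0)}
{'dx': np.float64(0.0), 'dy': np.float64(0.0), 'dz': np.float64(-0.0), 'yaw': np.float64(-0.0)}
```

View pics/wrist2.png

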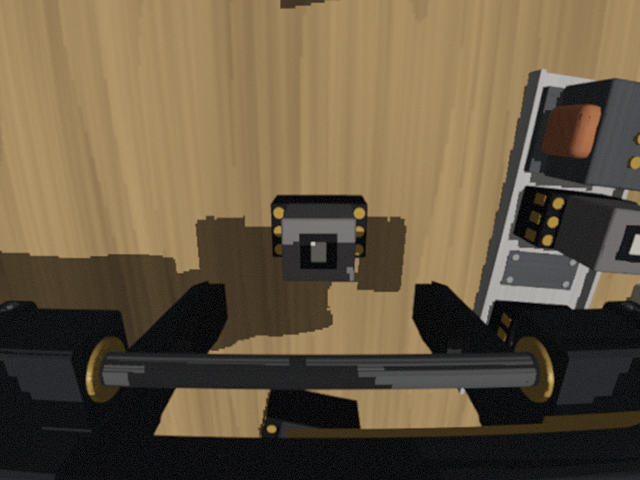

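>>> {"api": "play_rows", "payload": {
  "targets": [
    {"jaw": 0, "dx": 0.0025, "dy": 0, "dz": 0.035, "yaw": 0},
    {"jaw": 0, "dx": 0, "dy": 0, "dz": 0.035, "yaw": 0},
    {"jaw": 0, "dx": 0, "dy": 0, "dz": 0.02, "yaw": 0},
    {"jaw": 0, "dx": 0, "dy": 0, "dz": 0.008, "yaw": 0},
    {"jaw": 0, "dx": 0, "dy": 0, "dz": 0, "yaw": 0}
  ]
}}

```text
clock: 2.75
tool_pos: [0.4644, 0.0032, 0.0547]
eef_rot: [0.704, 0.71, 0.005, 0.004]
contact_force: [0.4, 0.4, 0.3]
opening: 1.002
```

```bash
python3 -c "
from h import *
plan([.4567,.002,.049],.3)"
```

```text
t 2.75 pos [0.4644 0.0032 0.0547] yaw 0.43 tilt 0.8 err [-0.0077 -0.0012 -0.0057] dyaw -0.13 F [0.4 0.4 0.3] op 1.002
{'dx': np.float64(-0.0011), 'dy': np.float64(-0.0077), 'dz': np.float64(0.0057), 'yaw': np.float64(0.002)}
{'dx': np.float64(0.0), 'dy': np.float64(0.0), 'dz': np.float64(-0.0), 'yaw': np.float64(-0.0)}
{'dx': np.float64(0.0), 'dy': np.float64(0.0), 'dz': np.float64(-0.0), 'yaw': np.float64(-0.0)}
{'dx': np.float64(0.0), 'dy': np.float64(0.0), 'dz': np.float64(-0.0), 'yaw': np.float64(-0.0)}
{'dx': np.float64(0.0), 'dy': np.float64(0.0), 'dz': np.float64(-0.0), 'yaw': np.float64(-0.0)}
```

>>> {"api": "play_rows", "payload": {
  "targets": [
    {"jaw": 0, "dx": -0.001, "dy": -0.007, "dz": 0.003, "yaw": 0},
    {"jaw": 0, "dx": 0, "dy": 0, "dz": 0.001, "yaw": 0},
    {"jaw": 0, "dx": 0, "dy": 0, "dz": 0, "yaw": 0},
    {"jaw": 0, "dx": 0, "dy": 0, "dz": 0, "yaw": 0},
    {"jaw": 0, "dx": 0, "dy": 0, "dz": 0, "yaw": 0}
  ]
}}

```text
clock: 3.25
tool_pos: [0.459, 0.002, 0.0543]
eef_rot: [0.704, 0.71, 0.008, 0.007]
contact_force: [0.6, -0.1, 0.8]
opening: 1.0
```

```bash
python3 -c "
from h import *
plan([.4567,.002,.049],.3,n=1)
from plant import r
print(yawy(r.get_state())[1].round(4))"
```

```text
t 3.25 pos [0.459  0.002  0.0543] yaw 0.42 tilt 1.18 err [-0.0023 -0.     -0.0053] dyaw -0.12 F [ 0.6 -0.1  0.8] op 1.0
{'dx': np.float64(0.0), 'dy': np.float64(-0.0023), 'dz': np.float64(0.0053), 'yaw': np.float64(0.002)}
[[-0.0073  0.9998  0.0205]
 [ 1.      0.0073  0.0016]
 [ 0.0014  0.0205 -0.9998]]
```

```bash
python3 -c "
from plant import r
print(r.get_state()['q'].round(3))"
```

```text
[-0.11   0.839  0.008  2.213 -0.078  0.069 -0.02 ]
```

Joint 6 is near its lower stop (0.069 against 0.04), so the tool can't go lower here. At TCP z 54 mm the pads still overlap about 30 mm of the head, which is enough. I close at this height.

>>> {"api": "play_rows", "payload": {
  "targets": [
    {"jaw": 1, "dx": 0, "dy": 0, "dz": 0, "yaw": 0},
    {"jaw": 1, "dx": 0, "dy": 0, "dz": 0, "yaw": 0},
    {"jaw": 1, "dx": 0, "dy": 0, "dz": 0, "yaw": 0},
    {"jaw": 1, "dx": 0, "dy": 0, "dz": 0, "yaw": 0},
    {"jaw": 1, "dx": 0, "dy": 0, "dz": 0, "yaw": 0}
  ],
  "squeeze": 20
}}

```text
clock: 3.75
tool_pos: [0.4587, 0.002, 0.0546]
eef_rot: [0.705, 0.71, 0.008, 0.006]
contact_force: [-2.9, -0.6, -0.3]
opening: 0.569
```

```bash
python3 -c "
from h import *
plan([.4567,.002,.049],.3,n=1)
from plant import r
print(r.get_state()['q'].round(3),yawy(r.get_state())[1].round(4))"
```

```text
t 3.75 pos [0.4587 0.002  0.0546] yaw 0.41 tilt 1.13 err [-0.002   0.     -0.0056] dyaw -0.11 F [-2.9 -0.6 -0.3] op 0.569
{'dx': np.float64(0.0), 'dy': np.float64(-0.002), 'dz': np.float64(0.0056), 'yaw': np.float64(0.002)}
[-0.11   0.838  0.008  2.213 -0.078  0.071 -0.02 ] [[-0.0073  0.9998  0.0197]
 [ 1.      0.0072  0.0016]
 [ 0.0014  0.0198 -0.9998]]
```

>>> {"api": "play_rows", "payload": {
  "targets": [
    {"jaw": 1, "dx": 0, "dy": 0, "dz": 0, "yaw": 0},
    {"jaw": 1, "dx": 0, "dy": 0, "dz": 0, "yaw": 0},
    {"jaw": 1, "dx": 0, "dy": 0, "dz": -0.005, "yaw": 0},
    {"jaw": 1, "dx": 0, "dy": 0, "dz": -0.01, "yaw": 0},
    {"jaw": 1, "dx": 0, "dy": 0, "dz": -0.01, "yaw": 0}
  ],
  "squeeze": 25
}}

```text
clock: 4.25
tool_pos: [0.4573, 0.002, 0.0798]
eef_rot: [0.704, 0.71, 0.006, 0.005]
contact_force: [-0.5, -0.4, -3.2]
opening: 0.543
```

```bash
python3 -c "
from h import *
plan([.4567,.002,.16],.3,n=1)
from plant import r
print(r.get_state()['q'].round(3),yawy(r.get_state())[1].round(4))"
```

```text
t 4.25 pos [0.4573 0.002  0.0798] yaw 0.42 tilt 0.97 err [-0.0006  0.      0.0802] dyaw -0.12 F [-0.5 -0.4 -3.2] op 0.543
{'dx': np.float64(0.0), 'dy': np.float64(-0.0003), 'dz': np.float64(-0.045), 'yaw': np.float64(0.002)}
[-0.115  0.783  0.015  2.207 -0.077  0.135 -0.02 ] [[-0.0074  0.9998  0.0168]
 [ 1.      0.0073  0.0015]
 [ 0.0013  0.0168 -0.9999]]
```

>>> {"api": "play_rows", "payload": {
  "targets": [
    {"jaw": 1, "dx": 0, "dy": 0, "dz": -0.03, "yaw": 0},
    {"jaw": 1, "dx": 0, "dy": 0, "dz": -0.03, "yaw": 0},
    {"jaw": 1, "dx": -0.005, "dy": 0.02, "dz": -0.03, "yaw": 0.02},
    {"jaw": 1, "dx": -0.01, "dy": 0.03, "dz": -0.02, "yaw": 0.02},
    {"jaw": 1, "dx": -0.01, "dy": 0.03, "dz": 0, "yaw": 0.02}
  ]
}}

```text
clock: 4.75
tool_pos: [0.5307, -0.0233, 0.1997]
eef_rot: [0.725, 0.689, 0.005, 0.003]
contact_force: [0.6, 0.7, -3.5]
opening: 0.541
```

```bash
python3 -c "
from h import *
plan([.6575,-.044,.185],-4.75)
from plant import r
print(r.get_state()['q'].round(3),yawy(r.get_state())[1].round(4))"
```

```text
t 4.75 pos [ 0.5307 -0.0233  0.1997] yaw -2.92 tilt 0.65 err [ 0.1268 -0.0207 -0.0147] dyaw -1.83 F [ 0.6  0.7 -3.5] op 0.541
{'dx': np.float64(-0.0049), 'dy': np.float64(0.0444), 'dz': np.float64(0.0051), 'yaw': np.float64(0.032)}
{'dx': np.float64(-0.0035), 'dy': np.float64(0.0446), 'dz': np.float64(0.0051), 'yaw': np.float64(-0.0)}
{'dx': np.float64(-0.0031), 'dy': np.float64(0.0389), 'dz': np.float64(0.0045), 'yaw': np.float64(-0.0)}
{'dx': np.float64(0.0), 'dy': np.float64(0.0), 'dz': np.float64(-0.0), 'yaw': np.float64(-0.0)}
{'dx': np.float64(0.0), 'dy': np.float64(0.0), 'dz': np.float64(-0.0), 'yaw': np.float64(-0.0)}
[-0.085  0.618  0.07   1.909 -0.076  0.606 -0.016] [[ 0.0508  0.9986  0.011 ]
 [ 0.9987 -0.0509  0.0029]
 [ 0.0034  0.0109 -0.9999]]
```

Tilt is recovering. On to above the gap, smoothly.

>>> {"api": "play_rows", "payload": {
  "targets": [
    {"jaw": 1, "dx": -0.004, "dy": 0.035, "dz": 0, "yaw": 0.03},
    {"jaw": 1, "dx": -0.004, "dy": 0.035, "dz": 0, "yaw": 0},
    {"jaw": 1, "dx": -0.003, "dy": 0.03, "dz": 0, "yaw": 0},
    {"jaw": 1, "dx": 0, "dy": 0.015, "dz": 0, "yaw": 0},
    {"jaw": 1, "dx": 0, "dy": 0, "dz": 0, "yaw": 0}
  ]
}}

```text
clock: 5.25
tool_pos: [0.6497, -0.0459, 0.2073]
eef_rot: [0.736, 0.676, 0.007, 0.005]
contact_force: [-0.9, -0.4, -2.8]
opening: 0.543
```

>>> {"api": "play_rows", "payload": {
  "targets": [
    {"jaw": 1, "dx": 0, "dy": 0, "dz": 0, "yaw": 0},
    {"jaw": 1, "dx": 0, "dy": 0, "dz": 0, "yaw": 0},
    {"jaw": 1, "dx": 0, "dy": 0, "dz": 0, "yaw": 0},
    {"jaw": 1, "dx": 0, "dy": 0, "dz": 0, "yaw": 0},
    {"jaw": 1, "dx": 0, "dy": 0, "dz": 0, "yaw": 0}
  ]
}}

```text
clock: 5.75
tool_pos: [0.6442, -0.0451, 0.2078]
eef_rot: [0.736, 0.677, 0.005, 0.003]
contact_force: [0.8, -0.2, -3.3]
opening: 0.546
```

Run:
```python
from h import *
from plant import r
plan([.6575,-.044,.175],-4.75)
s=r.get_state()
for n in('wrist','side','top'):
    d=r.snapshot(n);pickle.dump((s,d),open(f'pics/{n}3.pkl','wb'));cv2.imwrite(f'pics/{n}3.png',d['frame'][:,:,::-1])
print(yawy(r.get_state())[1].round(4))
```

```text
t 5.75 pos [ 0.6442 -0.0451  0.2078] yaw -4.85 tilt 0.62 err [ 0.0133  0.0011 -0.0328] dyaw 0.1 F [ 0.8 -0.2 -3.3] op 0.546
{'dx': np.float64(0.0022), 'dy': np.float64(0.0131), 'dz': np.float64(0.0328), 'yaw': np.float64(-0.002)}
{'dx': np.float64(0.0), 'dy': np.float64(0.0), 'dz': np.float64(-0.0), 'yaw': np.float64(-0.0)}
{'dx': np.float64(0.0), 'dy': np.float64(0.0), 'dz': np.float64(-0.0), 'yaw': np.float64(-0.0)}
{'dx': np.float64(0.0), 'dy': np.float64(0.0), 'dz': np.float64(-0.0), 'yaw': np.float64(-0.0)}
{'dx': np.float64(0.0), 'dy': np.float64(0.0), 'dz': np.float64(-0.0), 'yaw': np.float64(-0.0)}
[[ 0.0846  0.9964  0.0109]
 [ 0.9964 -0.0846  0.0024]
 [ 0.0033  0.0107 -0.9999]]
```

View pics/wrist3.png

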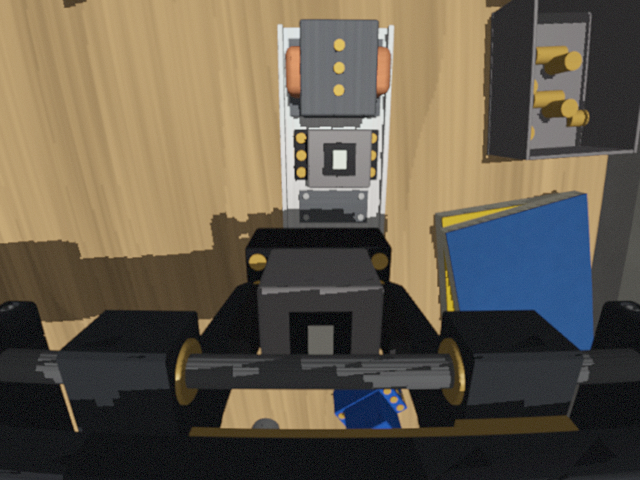

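View pics/side3.png

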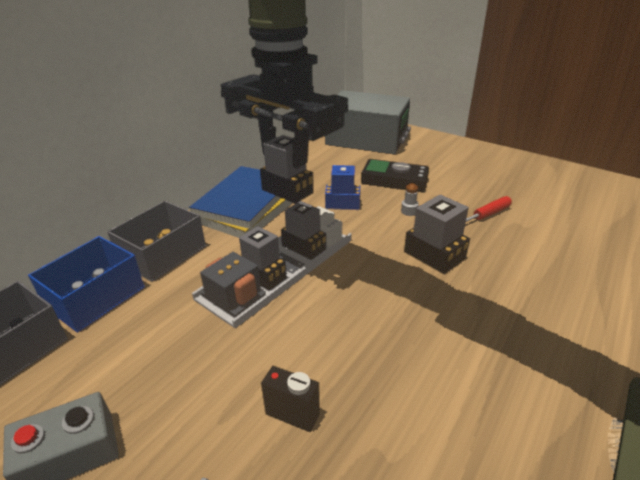

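The part is held level at wrist (320,300). Neighbour A is at (340,158) and the gap plate at (333,207). Now I measure the held part in the tool frame and neighbour A in the same picture.

Run:
```python
from h import *
s,d=pickle.load(open('pics/wrist3.pkl','rb'));P,ray,t=cloud(d,s)
Rt=R.from_quat(s['eef_rot']).as_matrix();T=(P-s['tool_pos'])@Rt
for u,v in [(320,240),(258,262),(320,268),(320,310),(320,340),(275,300),(365,300),(320,234),(255,234),(385,234),(300,234),(340,234)]: print(u,v,T[v,u].round(4))
# head front face
m=np.zeros((480,640),bool);m[258:285,272:372]=1
Q=T[m];print('face x',np.nanpercentile(Q[:,0],[5,50,95]).round(4))
k=Q[np.isfinite(Q[:,0])&(Q[:,0]<.04)];A=np.c_[k[:,1],k[:,2],np.ones(len(k))];c=np.linalg.lstsq(A,k[:,0],rcond=None)[0];print('plane x=a*y+b*z+c',c.round(4))
# base front/top
m=((P[...,2]>.08)&(P[...,2]<.1)).astype(np.uint8)
n,l,st,cc=cv2.connectedComponentsWithStats(m)
for k in range(1,n):
    if st[k,4]>800:
        v,u=np.nonzero(l==k);z=np.median(P[v,u,2]);print(st[k],z.round(4),rect(plane(ray,t,np.stack([u,v],1),z)[:,:2]))
s,d=pickle.load(open('pics/top3.pkl','rb'));P,ray,t=cloud(d)
m=((P[...,2]>.085)&(P[...,2]<.093)).astype(np.uint8)
n,l,st,cc=cv2.connectedComponentsWithStats(m)
for k in range(1,n):
    if st[k,4]>200:
        v,u=np.nonzero(l==k);print(st[k],rect(plane(ray,t,np.stack([u,v],1),.089)[:,:2]))
```

```text
320 240 [0.0207 0.0015 0.0287]
258 262 [ 0.0136 -0.0294  0.0151]
320 268 [ 0.021   0.0014 -0.0105]
320 310 [ 0.0112  0.0014 -0.0285]
320 340 [-0.0008  0.0014 -0.0303]
275 300 [ 0.0159 -0.0154 -0.0295]
365 300 [ 0.015   0.0184 -0.0277]
320 234 [0.0208 0.0015 0.0391]
255 234 [ 0.0207 -0.0348  0.0397]
385 234 [-0.0308  0.0715  0.2092]
300 234 [ 0.021  -0.0096  0.0387]
340 234 [0.0209 0.0126 0.0388]
face x [0.0205 0.0209 0.0213]
plane x=a*y+b*z+c [-0.0041 -0.0067  0.0208]
[ 307  129   66   59 3741] 0.0898 (array([0.66608514, 0.00928321]), 42.728912353515625, 47.87599182128906, 85.15433502197266)
[590  71  37 102 313] (array([ 0.79897217, -0.54910858]), 198.9571075439453, 10.377045631408691, 15.323820114135742)
[  6 169   6 142 407] (array([0.56025555, 0.53966101]), 259.2166748046875, 8.637659072875977, 5.774539947509766)
```

Run:
```python
from h import *
s,d=pickle.load(open('pics/side0.pkl','rb'));P,ray,t=cloud(d)
print('bench',P[380,450].round(4))
for lo,hi in((.075,.0855),(.0855,.095)):
    m=((P[...,2]>lo)&(P[...,2]<hi)).astype(np.uint8); m=cv2.morphologyEx(m,cv2.MORPH_OPEN,np.ones((2,2),np.uint8))
    n,l,st,cc=cv2.connectedComponentsWithStats(m)
    for k in range(1,n):
        if st[k,4]>150:
            v,u=np.nonzero(l==k);z=np.median(P[v,u,2]);print(st[k],z.round(4),rect(plane(ray,t,np.stack([u,v],1),z)[:,:2]))
# held part from side3: head top
s,d=pickle.load(open('pics/side3.pkl','rb'));P,ray,t=cloud(d)
for u,v in[(287,186),(263,188),(312,186),(285,165),(287,199),(262,195),(311,192)]: print(u,v,P[v,u].round(4))
print(s['tool_pos'])
# wrist head plane tilt
s,d=pickle.load(open('pics/wrist3.pkl','rb'));P,ray,t=cloud(d,s)
m=np.zeros((480,640),bool);m[294:345,270:375]=1
Q=P[m];Q=Q[(Q[:,2]>.225)&(Q[:,2]<.245)];A=np.c_[Q[:,:2],np.ones(len(Q))];print('headtop slope',len(Q),np.linalg.lstsq(A,Q[:,2],rcond=None)[0],np.median(Q[:,2]))
```

```text
bench [ 0.3122  0.0315 -0.0011]
[  0  28 297  87 894] nan (array([nan, nan]), 0.0, 0.0, 0.0)
[479  63  98  18 291] nan (array([nan, nan]), 0.0, 0.0, 0.0)
[578  79  62  13 201] nan (array([nan, nan]), 0.0, 0.0, 0.0)
[326 117  79  12 274] nan (array([nan, nan]), 0.0, 0.0, 0.0)
[332 166  24  14 226] 0.0826 (array([ 0.67687048, -0.27248721]), 46.8125, 59.156131744384766, 30.981847763061523)
[286 213  36  14 176] 0.078 (array([ 0.64271033, -0.08648359]), 62.71159744262695, 41.164127349853516, 36.71473693847656)
[416 219  52  19 256] nan (array([nan, nan]), 0.0, 0.0, 0.0)
[240 241  40  16 215] 0.0778 (array([0.65328345, 0.02273384]), 65.15472412109375, 40.857757568359375, 33.622894287109375)
[353 272  43  32 749] nan (array([nan, nan]), 0.0, 0.0, 0.0)
[  0  55 187  57 574] nan (array([nan, nan]), 0.0, 0.0, 0.0)
[479  60  96  18 248] nan (array([nan, nan]), 0.0, 0.0, 0.0)
[334 107  77  18 258] 0.0871 (array([ 0.76076855, -0.58275073]), 224.1927490234375, 110.41031646728516, 50.67041015625)
[286 202  35  19 408] nan (array([nan, nan]), 0.0, 0.0, 0.0)
[416 214  53  18 236] 0.0883 (array([ 0.42800049, -0.20040686]), 91.85392761230469, 53.12709426879883, 33.81080627441406)
[240 228  39  23 520] nan (array([nan, nan]), 0.0, 0.0, 0.0)
287 186 [ 0.6236 -0.0234  0.1788]
263 188 [ 0.6777 -0.0282  0.157 ]
312 186 [ 0.603  -0.0594  0.1686]
285 165 [ 0.6245 -0.0229  0.2136]
287 199 [ 0.6255 -0.0239  0.1552]
262 195 [ 0.8051 -0.1598  0.0425]
311 192 [ 0.6039 -0.0576  0.1585]
[ 0.64421185 -0.04511861  0.20783323]
headtop slope 5331 [-0.01246373 -0.03481726  0.24389607] 0.23709794108204296
```

Run:
```python
from h import *
def lab(f,u0,u1,v0,v1,z,s=None):
    s,d=pickle.load(open(f,'rb'));P,ray,t=cloud(d,s)
    g=d['frame'].min(2)[v0:v1,u0:u1].astype(int);th=(g.max()+np.median(g))/2
    m=(g>th).astype(np.uint8);n,l,st,c=cv2.connectedComponentsWithStats(m);k=1+st[1:,4].argmax();c=c[k]+[u0,v0]
    print(f,c.round(1),st[k,4],plane(ray,t,[c],z)[0].round(4))
lab('pics/side0.pkl',293,313,203,216,.09);lab('pics/side0.pkl',250,270,226,241,.09);lab('pics/side0.pkl',362,387,275,292,.084)
lab('pics/top0.pkl',353,371,185,200,.09);lab('pics/top0.pkl',293,310,180,196,.09);lab('pics/top0.pkl',295,313,297,314,.084)
lab('pics/wrist3.pkl',325,355,143,175,.09);lab('pics/wrist1.pkl',555,582,190,222,.09);lab('pics/wrist1.pkl',300,325,200,224,.084)
```

```text
pics/side0.pkl [301.7 208. ] 15 [ 0.6569 -0.1007  0.09  ]
pics/side0.pkl [257.6 235.3] 25 [0.6658 0.0078 0.09  ]
pics/side0.pkl [373.6 281.9] 36 [ 0.4553 -0.001   0.084 ]
pics/top0.pkl [361.5 192.6] 39 [ 0.6546 -0.0986  0.09  ]
pics/top0.pkl [301.  186.3] 37 [0.6638 0.0087 0.09  ]
pics/top0.pkl [302.9 305.2] 36 [4.546e-01 4.000e-04 8.400e-02]
pics/wrist3.pkl [339.5 159. ] 263 [0.6662 0.0089 0.09  ]
pics/wrist1.pkl [568.8 205. ] 197 [0.667  0.0087 0.09  ]
pics/wrist1.pkl [311.4 212.1] 204 [0.4566 0.0006 0.084 ]
```

Three cameras' label offsets from the (now gripped) part agree: neighbour A lies near (0.667, 0.009), and the gap centre near (0.662, -0.045). The part sits 1.2 mm toward -x of the tool, so the TCP goal is (0.662, -0.0436).

>>> {"api": "play_rows", "payload": {
  "targets": [
    {"jaw": 1, "dx": 0.003, "dy": 0.015, "dz": 0, "yaw": 0},
    {"jaw": 1, "dx": 0, "dy": 0, "dz": 0.01, "yaw": 0},
    {"jaw": 1, "dx": 0, "dy": 0, "dz": 0.015, "yaw": 0},
    {"jaw": 1, "dx": 0, "dy": 0, "dz": 0.01, "yaw": 0},
    {"jaw": 1, "dx": 0, "dy": 0, "dz": 0, "yaw": 0}
  ]
}}

```text
clock: 6.4
tool_pos: [0.6585, -0.0436, 0.17]
eef_rot: [0.736, 0.676, 0.004, 0.002]
contact_force: [-0.4, -0.6, -3.2]
opening: 0.543
```

```bash
python3 -c "
from h import *
plan([.662,-.0436,.16],-4.75,n=1)"
```

```text
t 6.4 pos [ 0.6585 -0.0436  0.17  ] yaw -4.86 tilt 0.48 err [ 0.0035  0.     -0.01  ] dyaw 0.11 F [-0.4 -0.6 -3.2] op 0.543
{'dx': np.float64(0.0003), 'dy': np.float64(0.0035), 'dz': np.float64(0.01), 'yaw': np.float64(-0.002)}
```

>>> {"api": "play_rows", "payload": {
  "targets": [
    {"jaw": 1, "dx": 0, "dy": 0.004, "dz": 0.01, "yaw": 0},
    {"jaw": 1, "dx": 0, "dy": 0, "dz": 0, "yaw": 0},
    {"jaw": 1, "dx": 0, "dy": 0, "dz": 0, "yaw": 0},
    {"jaw": 1, "dx": 0, "dy": 0, "dz": 0, "yaw": 0},
    {"jaw": 1, "dx": 0, "dy": 0, "dz": 0, "yaw": 0}
  ]
}}

```text
clock: 6.9
tool_pos: [0.6628, -0.0444, 0.1597]
eef_rot: [0.737, 0.676, 0.004, 0.002]
contact_force: [-0.1, 0.8, -3.2]
opening: 0.54
```

Run:
```python
from h import *
from plant import r
plan([.662,-.0436,.12],-4.75,n=1)
s=r.get_state()
for n in('wrist','top'):
    d=r.snapshot(n);pickle.dump((s,d),open(f'pics/{n}4.pkl','wb'));cv2.imwrite(f'pics/{n}4.png',d['frame'][:,:,::-1])
```

```text
t 6.9 pos [ 0.6628 -0.0444  0.1597] yaw -4.88 tilt 0.49 err [-0.0008  0.0008 -0.0397] dyaw 0.13 F [-0.1  0.8 -3.2] op 0.54
{'dx': np.float64(0.0007), 'dy': np.float64(-0.0008), 'dz': np.float64(0.0397), 'yaw': np.float64(-0.002)}
```

View pics/wrist4.png

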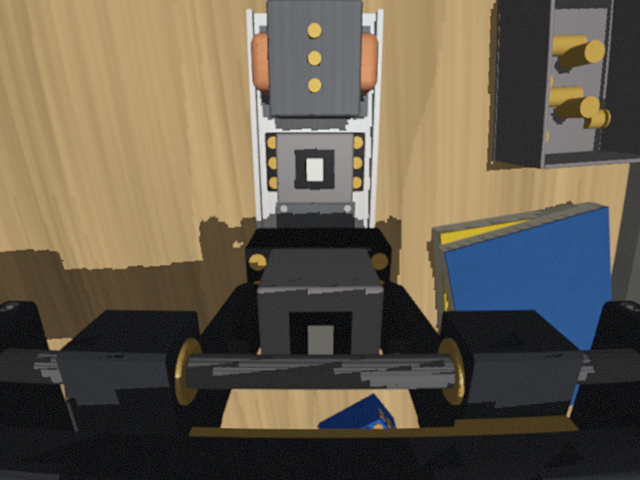

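The wrist view shows neighbour A's head at (315,168), nearly in line with the held head at (320,300). Checking the offset in tool coordinates.

Run:
```python
from h import *
s,d=pickle.load(open('pics/wrist4.pkl','rb'));P,ray,t=cloud(d,s)
Rt=R.from_quat(s['eef_rot']).as_matrix()
m=((P[...,2]>.082)&(P[...,2]<.096)).astype(np.uint8);m[230:]=0
n,l,st,cc=cv2.connectedComponentsWithStats(m);k=1+st[1:,4].argmax()
v,u=np.nonzero(l==k);z=np.median(P[v,u,2]);c,w,h,a=rect(plane(ray,t,np.stack([u,v],1),z)[:,:2]);print('NA',z,c,w,h,a)
print('in tool',(np.r_[c,z]-s['tool_pos'])@Rt)
T=(P-s['tool_pos'])@Rt
# held head: left/right edges of the front face & base in tool y
for row in(236,242,275):
    q=T[row];ok=np.abs(q[:,0]-.021)<.003;ok&=np.abs(q[:,1])<.06;print(row,q[ok,1].min().round(4),q[ok,1].max().round(4),q[ok,0].mean().round(4))
# pan lips at far left/right in tool y, near row 215
q=T[150];ok=(P[150,:,2]>.003)&(P[150,:,2]<.03);print('pan y',q[ok,1].min(),q[ok,1].max())
```

```text
NA 0.08973030647278055 [0.66606323 0.00931614] 43.31352615356445 47.73086166381836 85.03509521484375
in tool [ 0.05359353 -0.0018517   0.07006875]
236 -0.0358 0.0368 0.0209
242 -0.0361 0.0369 0.0209
275 -0.0223 0.0246 0.0209
pan y -0.05297146113675257 0.2511611662822402
```

Shift -2 mm in tool y and +0.8 mm in tool x; yaw agrees to 0.1°. Then descend.

>>> {"api": "play_rows", "payload": {
  "targets": [
    {"jaw": 1, "dx": 0.001, "dy": -0.002, "dz": 0.005, "yaw": 0},
    {"jaw": 1, "dx": 0, "dy": 0, "dz": 0.01, "yaw": 0},
    {"jaw": 1, "dx": 0, "dy": 0, "dz": 0.01, "yaw": 0},
    {"jaw": 1, "dx": 0, "dy": 0, "dz": 0.005, "yaw": 0},
    {"jaw": 1, "dx": 0, "dy": 0, "dz": 0, "yaw": 0}
  ]
}}

```text
clock: 7.5
tool_pos: [0.6606, -0.0428, 0.1268]
eef_rot: [0.736, 0.676, 0.004, 0.002]
contact_force: [0.2, 0.1, -2.2]
opening: 0.54
```

```bash
python3 -c "
from h import *
plan([.6608,-.0436,.066],-4.85,n=1)"
```

```text
t 7.5 pos [ 0.6606 -0.0428  0.1268] yaw -4.87 tilt 0.47 err [ 0.0002 -0.0008 -0.0608] dyaw 0.02 F [ 0.2  0.1 -2.2] op 0.54
{'dx': np.float64(-0.0006), 'dy': np.float64(0.0002), 'dz': np.float64(0.045), 'yaw': np.float64(-0.0)}
```

>>> {"api": "play_rows", "payload": {
  "targets": [
    {"jaw": 1, "dx": -0.0005, "dy": 0, "dz": 0.01, "yaw": 0},
    {"jaw": 1, "dx": 0, "dy": 0, "dz": 0.015, "yaw": 0},
    {"jaw": 1, "dx": 0, "dy": 0, "dz": 0.01, "yaw": 0},
    {"jaw": 1, "dx": 0, "dy": 0, "dz": 0.005, "yaw": 0},
    {"jaw": 1, "dx": 0, "dy": 0, "dz": 0, "yaw": 0}
  ]
}}

```text
clock: 8.0
tool_pos: [0.6606, -0.0433, 0.0823]
eef_rot: [0.737, 0.676, 0.003, 0.001]
contact_force: [-0.2, 0.1, -1.7]
opening: 0.543
```

```bash
python3 -c "
from h import *
plan([.6608,-.0436,.066],-4.85,n=1)"
```

```text
t 8.0 pos [ 0.6606 -0.0433  0.0823] yaw -4.87 tilt 0.4 err [ 0.0002 -0.0003 -0.0163] dyaw 0.02 F [-0.2  0.1 -1.7] op 0.543
{'dx': np.float64(-0.0003), 'dy': np.float64(0.0002), 'dz': np.float64(0.0163), 'yaw': np.float64(-0.0)}
```

>>> {"api": "play_rows", "payload": {
  "targets": [
    {"jaw": 1, "dx": 0, "dy": 0, "dz": 0.006, "yaw": 0},
    {"jaw": 1, "dx": 0, "dy": 0, "dz": 0.005, "yaw": 0},
    {"jaw": 1, "dx": 0, "dy": 0, "dz": 0.004, "yaw": 0},
    {"jaw": 1, "dx": 0, "dy": 0, "dz": 0, "yaw": 0},
    {"jaw": 1, "dx": 0, "dy": 0, "dz": 0, "yaw": 0}
  ]
}}

```text
clock: 8.5
tool_pos: [0.6615, -0.0434, 0.0666]
eef_rot: [0.737, 0.676, 0.004, 0.002]
contact_force: [0.3, 0.4, -2.6]
opening: 0.538
```

```bash
python3 -c "
from h import *
plan([.6608,-.0436,.0606],-4.85,n=1)"
```

```text
t 8.5 pos [ 0.6615 -0.0434  0.0666] yaw -4.87 tilt 0.49 err [-0.0007 -0.0002 -0.006 ] dyaw 0.02 F [ 0.3  0.4 -2.6] op 0.538
{'dx': np.float64(-0.0003), 'dy': np.float64(-0.0007), 'dz': np.float64(0.006), 'yaw': np.float64(-0.0)}
```

>>> {"api": "play_rows", "payload": {
  "targets": [
    {"jaw": 1, "dx": 0, "dy": -0.0005, "dz": 0.002, "yaw": 0},
    {"jaw": 1, "dx": 0, "dy": 0, "dz": 0.002, "yaw": 0},
    {"jaw": 1, "dx": 0, "dy": 0, "dz": 0.001, "yaw": 0},
    {"jaw": 1, "dx": 0, "dy": 0, "dz": 0, "yaw": 0},
    {"jaw": 1, "dx": 0, "dy": 0, "dz": 0, "yaw": 0}
  ]
}}

```text
clock: 9.0
tool_pos: [0.6616, -0.0433, 0.062]
eef_rot: [0.737, 0.676, 0.004, 0.003]
contact_force: [0.8, -0.2, -3.3]
opening: 0.548
```

```bash
python3 -c "
from h import *
plan([.6608,-.0436,.0606],-4.85,n=1)"
```

```text
t 9.0 pos [ 0.6616 -0.0433  0.062 ] yaw -4.87 tilt 0.58 err [-0.0008 -0.0003 -0.0014] dyaw 0.02 F [ 0.8 -0.2 -3.3] op 0.548
{'dx': np.float64(-0.0004), 'dy': np.float64(-0.0008), 'dz': np.float64(0.0014), 'yaw': np.float64(-0.0)}
```

>>> {"api": "play_rows", "payload": {
  "targets": [
    {"jaw": 1, "dx": 0, "dy": -0.0005, "dz": 0.001, "yaw": 0},
    {"jaw": 1, "dx": 0, "dy": 0, "dz": 0, "yaw": 0},
    {"jaw": 1, "dx": 0, "dy": 0, "dz": 0.001, "yaw": 0},
    {"jaw": 1, "dx": 0, "dy": 0, "dz": 0, "yaw": 0},
    {"jaw": 1, "dx": 0, "dy": 0, "dz": 0, "yaw": 0}
  ]
}}

```text
clock: 9.5
tool_pos: [0.6616, -0.0432, 0.0611]
eef_rot: [0.737, 0.676, 0.005, 0.003]
contact_force: [0.4, 0.5, -2.3]
opening: 0.542
```

```bash
python3 -c "
from h import *
from plant import r
plan([.6608,-.0436,.0606],-4.85,n=1)
s=r.get_state();d=r.snapshot('side');cv2.imwrite('pics/side5.png',cv2.resize(d['frame'][140:340,180:420,::-1],None,fx=3,fy=3))"
```

```text
t 9.5 pos [ 0.6616 -0.0432  0.0611] yaw -4.87 tilt 0.65 err [-0.0008 -0.0004 -0.0005] dyaw 0.02 F [ 0.4  0.5 -2.3] op 0.542
{'dx': np.float64(-0.0005), 'dy': np.float64(-0.0007), 'dz': np.float64(0.0005), 'yaw': np.float64(-0.0)}
```

View pics/side5.png

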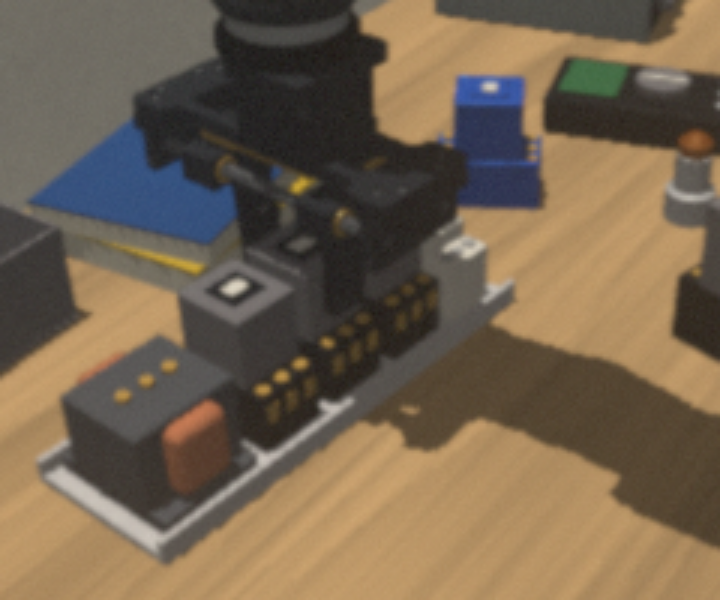

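The part is down in the gap and aligned with the row, but the force shows no firm contact yet. Feeling further in small steps.

>>> {"api": "play_rows", "payload": {
  "targets": [
    {"jaw": 1, "dx": 0, "dy": 0, "dz": 0.001, "yaw": 0},
    {"jaw": 1, "dx": 0, "dy": 0, "dz": 0, "yaw": 0},
    {"jaw": 1, "dx": 0, "dy": 0, "dz": 0.001, "yaw": 0},
    {"jaw": 1, "dx": 0, "dy": 0, "dz": 0, "yaw": 0},
    {"jaw": 1, "dx": 0, "dy": 0, "dz": 0, "yaw": 0}
  ]
}}

```text
clock: 10.05
tool_pos: [0.6618, -0.0431, 0.0608]
eef_rot: [0.737, 0.676, 0.005, 0.003]
contact_force: [-0.9, 0.2, -0.4]
opening: 0.542
```

>>> {"api": "play_rows", "payload": {
  "targets": [
    {"jaw": 1, "dx": 0, "dy": 0, "dz": 0.001, "yaw": 0},
    {"jaw": 1, "dx": 0, "dy": 0, "dz": 0.001, "yaw": 0},
    {"jaw": 1, "dx": 0, "dy": 0, "dz": 0.001, "yaw": 0},
    {"jaw": 1, "dx": 0, "dy": 0, "dz": 0.001, "yaw": 0},
    {"jaw": 1, "dx": 0, "dy": 0, "dz": 0.001, "yaw": 0}
  ]
}}

```text
clock: 10.55
tool_pos: [0.6618, -0.043, 0.0607]
eef_rot: [0.737, 0.676, 0.005, 0.003]
contact_force: [-4.7, -0.1, 8.2]
opening: 0.543
```

Seated: 8 N upward and z no longer dropping. Releasing.

>>> {"api": "play_rows", "payload": {
  "targets": [
    {"jaw": 1, "dx": 0, "dy": 0, "dz": -0.0005, "yaw": 0},
    {"jaw": 0.35, "dx": 0, "dy": 0, "dz": 0, "yaw": 0},
    {"jaw": 0.2, "dx": 0, "dy": 0, "dz": 0, "yaw": 0},
    {"jaw": 0, "dx": 0, "dy": 0, "dz": 0, "yaw": 0},
    {"jaw": 0, "dx": 0, "dy": 0, "dz": 0, "yaw": 0}
  ],
  "squeeze": 5
}}

```text
clock: 11.05
tool_pos: [0.6629, -0.0433, 0.0611]
eef_rot: [0.737, 0.676, 0.006, 0.004]
contact_force: [-0.4, 0.7, 0.2]
opening: 0.878
```

>>> {"api": "play_rows", "payload": {
  "targets": [
    {"jaw": 0, "dx": 0, "dy": 0, "dz": 0, "yaw": 0},
    {"jaw": 0, "dx": 0, "dy": 0, "dz": 0, "yaw": 0},
    {"jaw": 0, "dx": 0, "dy": 0, "dz": 0, "yaw": 0},
    {"jaw": 0, "dx": 0, "dy": 0, "dz": 0, "yaw": 0},
    {"jaw": 0, "dx": 0, "dy": 0, "dz": 0, "yaw": 0}
  ]
}}

```text
clock: 11.55
tool_pos: [0.663, -0.0433, 0.0609]
eef_rot: [0.737, 0.676, 0.006, 0.004]
contact_force: [-0.3, 0.7, 0.9]
opening: 1.003
```

Open and free. Straight up.

>>> {"api": "play_rows", "payload": {
  "targets": [
    {"jaw": 0, "dx": 0, "dy": 0, "dz": -0.01, "yaw": 0},
    {"jaw": 0, "dx": 0, "dy": 0, "dz": -0.02, "yaw": 0},
    {"jaw": 0, "dx": 0, "dy": 0, "dz": -0.02, "yaw": 0},
    {"jaw": 0, "dx": 0, "dy": 0, "dz": -0.03, "yaw": 0},
    {"jaw": 0, "dx": 0, "dy": 0, "dz": -0.03, "yaw": 0}
  ]
}}

```text
clock: 12.05
tool_pos: [0.6583, -0.0433, 0.1722]
eef_rot: [0.737, 0.676, 0.003, 0.001]
contact_force: [0.4, 0.2, -0.0]
opening: 1.002
```

>>> {"api": "play_rows", "payload": {
  "targets": [
    {"jaw": 0, "dx": 0.0, "dy": -0.03, "dz": -0.03, "yaw": 0},
    {"jaw": 0, "dx": 0, "dy": -0.04, "dz": -0.01, "yaw": 0},
    {"jaw": 0, "dx": 0, "dy": -0.04, "dz": 0, "yaw": 0},
    {"jaw": 0, "dx": 0, "dy": -0.04, "dz": 0, "yaw": 0},
    {"jaw": 0, "dx": 0, "dy": -0.02, "dz": 0, "yaw": 0}
  ]
}}

```text
clock: 12.55
tool_pos: [0.49, -0.0293, 0.2202]
eef_rot: [0.737, 0.676, 0.01, 0.008]
contact_force: [0.8, -0.0, -0.8]
opening: 1.001
```

Run:
```python
from h import *
from plant import r
s=r.get_state()
for n in('wrist','side','top'):
    d=r.snapshot(n);pickle.dump((s,d),open(f'pics/{n}6.pkl','wb'));cv2.imwrite(f'pics/{n}6.png',d['frame'][:,:,::-1])
s,d=pickle.load(open('pics/top6.pkl','rb'));P,ray,t=cloud(d)
for lo,hi in((.086,.095),(.038,.048)):
    m=((P[...,2]>lo)&(P[...,2]<hi)).astype(np.uint8);m[:150]=0;m[230:]=0
    n,l,st,cc=cv2.connectedComponentsWithStats(m)
    for k in range(1,n):
        if st[k,4]>100:
            v,u=np.nonzero(l==k);z=np.median(P[v,u,2]);print(st[k],z.round(4),rect(plane(ray,t,np.stack([u,v],1),z)[:,:2]))
```

```text
[  5 169   6  61 186] 0.0904 (array([0.63305634, 0.54679749]), 112.79829406738281, 9.704297065734863, 5.758659839630127)
[287 173  28  29 624] 0.0889 (array([0.66200226, 0.00937058]), 43.886505126953125, 48.60750961303711, 85.18592834472656)
[317 176  27  29 622] 0.0889 (array([ 0.65871466, -0.04359048]), 43.742835998535156, 48.17162322998047, 85.31915283203125)
[348 180  27  28 632] 0.0887 (array([ 0.65305219, -0.09806445]), 43.913787841796875, 48.48889923095703, 85.19400024414062)
[597 150  18  29 113] 0.0429 (array([ 0.72954584, -0.56545972]), 61.73862075805664, 15.621699333190918, 23.565298080444336)
[ 93 173  42  55 368] 0.0466 (array([0.64089984, 0.37960596]), 96.22938537597656, 70.14497375488281, 61.715354919433594)
[ 20 174   5  56 154] 0.0436 (array([0.63695575, 0.54775598]), 108.10985565185547, 8.160798072814941, 5.502407073974609)
[378 180  20  10 163] 0.0447 (array([ 0.680146  , -0.15039268]), 36.17635726928711, 16.213136672973633, 85.89491271972656)
[288 203  25  10 151] 0.043 (array([0.632677  , 0.01202181]), 43.80514144897461, 15.757742881774902, 86.05658721923828)
[317 206  24   8 120] 0.043 (array([ 0.63148108, -0.04133125]), 43.67054748535156, 9.655031204223633, 85.04833221435547)
[532 206  23  22 335] 0.0401 (array([ 0.62706036, -0.44410779]), 39.8467903137207, 42.31533432006836, 1.3583563566207886)
[346 209  24  11 163] 0.043 (array([ 0.62337946, -0.09530071]), 43.484840393066406, 15.51447868347168, 85.3666000366211)
[375 210  20  13 210] 0.0444 (array([ 0.62004663, -0.14528101]), 36.1424674987793, 20.714786529541016, 85.4008560180664)
```

View pics/top6.png

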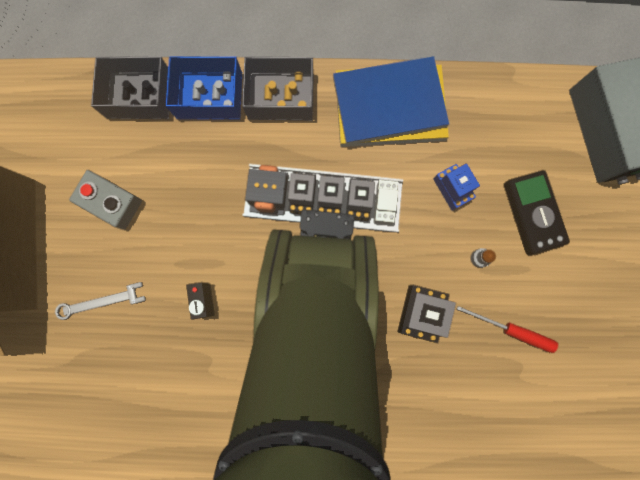

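View pics/side6.png

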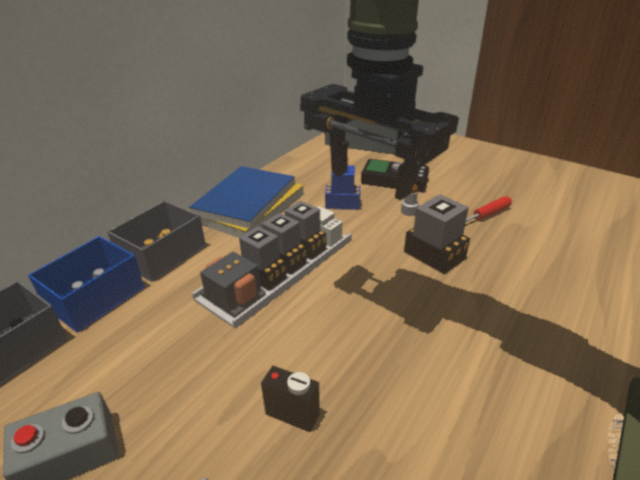

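The top view shows three equal heads at (301,187), (331,190) and (361,193), all square and at the same height. The fitted one is within about 1.5 mm of the neighbours' midpoint, and the neighbours haven't moved. The arm is clear of everything.

>>> {"api": "play_rows", "payload": {
  "targets": [
    {"jaw": 0, "dx": 0, "dy": 0, "dz": 0, "yaw": 0},
    {"jaw": 0, "dx": 0, "dy": 0, "dz": 0, "yaw": 0},
    {"jaw": 0, "dx": 0, "dy": 0, "dz": 0, "yaw": 0},
    {"jaw": 0, "dx": 0, "dy": 0, "dz": 0, "yaw": 0},
    {"jaw": 0, "dx": 0, "dy": 0, "dz": 0, "yaw": 0}
  ]
}}

```text
clock: 13.2
tool_pos: [0.4994, -0.0296, 0.2207]
eef_rot: [0.737, 0.676, 0.014, 0.011]
contact_force: [-0.2, 0.3, 0.1]
opening: 0.999
```

```bash
python3 -c "
from plant import r
print(r.finish_job())"
```

```text
the job is handed in; nothing more can be done
None
```

I set the loose contactor in the empty place in the pan, released it, backed the arm clear and handed the job in at about 13 s. It was set down with about 8 N of upward contact force before release.

- **Final top picture:** the fitted head is 1.2 mm across and 0.7 mm along from the midpoint of the two neighbours. It is at the same height as them and square to within about 0.2°. Both neighbours read within 0.3 mm of where they started.
- **What disagreed:** the wrist and top cameras differed by up to about 4 mm in world x for the neighbour. I went by the offset from the gripped part instead.
- **What fell short:** joint 6 came near its lower stop at pickup, so I gripped the head about 5 mm higher than planned, with about 1° of tool tilt. That had no visible effect on the result.

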